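# Set the sprung length stop and push the bar up to it

### The arm

A 6-joint arm with a two-finger parallel gripper is mounted at the origin on the work surface. World frame = base frame: x ahead of the robot, y to its left, z up, the work surface at z = 0. Lengths are in m, angles in rad, forces in N, time in s.
With the tool pointing down it reaches from about 0.35 to 0.775 m from the base axis. Payload 5.5 kg.
Tool frame: the origin (TCP) lies midway between the tips of the shut fingers; the grasp point (between the pads) lies 19 mm behind it; z points along the fingers, y is the line along which they close (so a half turn about z gives the same grasp; the last joint's range is limited). The gripper opens to 85 mm and grips with 20 to 120 N. Pads are 22 mm wide; open, the fingers measure 114 mm over their backs; the gripper's body (76 mm by 85 mm) begins 54 mm behind the grasp point. The pads swing forward as they close: fully open they stand 13 mm farther back than shut.
Start: joints at [1.026, 0.313, 0.046, 1.304, 0, 1.431], TCP at [0.226, 0.529, 0.231] pointing down, gripper open.
Joint ranges: [-2.76, 2.76], [-0.86, 1.69], [-1.03, 1.26], [-2.2, 2.34], [-1.47, 1.5], [-3.14, 3.14]. Speed limits (rad/s): [2.57, 2.57, 3.14, 3.14, 3.14, 3.14].

### API

Orientations are given as a unit quaternion [w, x, y, z].
In Python, from workcell import env gives the robot as it stands.
- The arm moves only by the tool move_arm, never from a script. Its argument "targets" is a list of rows, each a list of 3 entries, a list of its own where there are three numbers: the shift along the tool's x, y, z in mm, then the turn, a rotation vector about the tool's x, y, z in units of 10 degrees (1.0 is 10 degrees), then the closure, from -1 (fully open) to 1 (shut). In form: [[[dx, dy, dz], [ax, ay, az], gripper], ...]. A call has 1 to 5 rows; each row is the pose to reach, as a shift and turn from the pose commanded when the call began, along the tool's axes at that moment; what a row does not reach only later rows make up. A row lasts 1/8 s, in which the tool goes at most 62.5 mm and 10.7 degrees, less where a joint would pass 70% of its speed; a pose out of reach is approached as far as the arm can. A call with a gripper value outside its range is refused whole. The fingers move at their own pace and stop on an object; "squeeze" is the grip in N (left out, the last holds). Time passes only in rows, so rows that repeat a pose let the fingers close. It gives the time, the measured TCP pose, the force, the opening and the grip force at its end, in the units of the state.
- env.get_state(): the state, without advancing time (a new reading comes with each control period).
- env.read_camera(name): name is "scene" or "top"; returns a dict with "pixels" (400x640x3 uint8, red, green, blue), "fovy" (degrees; the focal length in pixels is half the picture's height over the tangent of half this angle, whatever the lens; pixels are square), "cx", "cy" (the principal point, pixels), "dist_coeffs" ([k1, k2, p1, p2, k3] as OpenCV has them; the pictures are not rectified), "extrinsics" (4x4, takes a point from world to camera coordinates). Camera axes: x right, y up, looking along -z (the intrinsics and any distortion apply to the point x, -y, -z); pixel columns grow to the right and rows downward; lengths in m; the calibration is good to about 2 mm. A picture is of the moment at which its call begins. There is no depth.
- env.hand_in(): hands the job in; it is judged then, once.
Trained networks look in a picture, given as the dict that the camera call returned (one of the last four; its "shot" number tells which), for a name from the list of things; names that differ only in an ending like _2 or _b are one class to them, and where a whole thing is asked for, a point or a joint stands for the part that bears it (a point fixed in the world has none). Each returns a list of dicts, best first, with "confidence" (0 to 1); they miss things now and then, are a little off and sometimes report something else, mostly with a low value. They report only what shows in the picture. A call takes as long as a camera call. They do not tell look-alikes from the thing itself.
- env.spot_in(thing, picture): "centre" ([x, y, z] in m, in world coordinates, good to about 4 mm: the middle of the surface that is visible of it).
- env.regions_of(thing, picture): "mask" (400x640 bool, what is visible of it).
- env.landmark_of(thing, picture): "centre" ([x, y, z] in m, in world coordinates, good to about 4 mm: a listed point, or the origin of a listed thing).
The state is a dict: "clock": time; "joint_pos": joint angles; "qvel": joint speeds; "tau": joint torques, N m; "tcp_pos": TCP position; "orientation": TCP orientation; "wrist_force": force on the tool from outside, world axes, zero at the start; "ft_torque": the same for the moment, N m; "finger_gap": finger opening in m; "grip_force": force on a finger pad.
Only numpy, scipy, OpenCV 4.12 (cv2) and the standard library are available. Lean on these libraries where they do the work, as an engineer would, in place of code of your own. Each camera call takes 0.05 s, during which the arm holds its last target. There are 200 camera calls.

### The job

Set the length stop on the cutting fixture: push its sprung slide by the upright lug until it is past the stop pin, then let go so that it springs back and rests latched against the pin. Then push the steel bar along its channel until its end sits against the stop arm, and move clear. Only push: pick nothing up, and leave the other things on the bench alone.

Things in the scene. Friction and masses are not known exactly. Their poses are not given: they have to be found in the camera images.
- fixture: grey plate fixed to the bench; place and yaw vary (-20 to +23 degrees). Own frame, origin on the bench surface: plate x -90..+100 mm, y -155..+195 mm, 12 mm thick. The slide runs to its +y at x = +45 mm. The bar's channel runs parallel at x = -45 mm: two strips 29 mm apart, 8 mm wide, tops 20 mm over the bench, y -145..+85 mm, open above and at both ends
- slide (a joint): slide's travel (m) along the fixture's +y: 0 = sprung home (start), 0.040 = latched on the stop pin, 0.065 = end of travel. A spring returns it: 6 N at 0, 8.4 N at 0.040, 10 N at 0.065, plus damping, 3 N at 50 mm/s; riding down the pin adds up to 4 N. Let go above 0.045 it springs back to 0.040 and stays; let go below 0.040 it returns to 0. When latched it still yields towards 0.065
- lug_face (a point): middle of the -y face of the upright push lug on the slide, 58 mm over the bench. The lug is a steel plate 40 mm wide (along x), 10 mm thick (along y), standing from 36 to 80 mm over the bench on the slide's block; push it towards the fixture's +y. Axes as the fixture's. The space on its -y side is free above the fixture's plate
- stop_face (a point): middle of the flat -y face of the slide's stop arm, which the bar's end is to meet; 29 mm over the bench, on the channel's centre line. The arm is a steel cross bar, 22 to 36 mm over the bench, reaching from the slide across the channel; it moves with the slide. Axes as the fixture's
- pin_top (a point): tip of the stop pin, an upright round sprung steel pin, 10 mm across, beside the slide on the fixture's +x side; 34 mm over the bench when up. The slide's tooth rides it down in passing and it pops up behind the tooth
- bar: the workpiece: loose solid square steel bar, 25 x 100 x 25 mm (length along its y, +y towards the stop arm), about 0.45 kg, in the channel with 2 mm play each side. Origin: centre of its underside, 12 mm over the bench. It starts 50 to 85 mm short of the arm's latched position. Sliding it takes 1 to 5 N
- bar_push_end (a point): centre of the bar's free (-y) end face, to be pushed towards +y; 24.5 mm over the bench. The face is 25 mm square, 12 to 37 mm over the bench, so 17 mm of it stand above the channel's strips
- bar_stop_end (a point): centre of the bar's other (+y) end face, which is to meet the stop arm
- nut: a plain steel ring, 36 mm across and 14 mm high, lying on the fixture's plate; leave it alone (origin on its underside)
- spray_can: a spray can, 60 mm across and 150 mm tall, standing on the bench past the fixture's +y end; leave it alone (origin on its underside)
- jar: a clear jar with a steel lid, 70 mm across and 80 mm tall, standing on the bench past the fixture's +y end; leave it alone (origin on its underside)
- wrench: a steel wrench lying on the bench on the fixture's +x side; leave it alone (origin on its underside)
- hammer: a hammer lying on the bench on the fixture's +x side; leave it alone (origin on its underside)
- screwdriver: a screwdriver lying on the bench on the fixture's -x side; leave it alone (origin on its underside)
- offcut: a short steel offcut, 25 x 50 x 25 mm, lying on the bench on the fixture's -x side, beside the bar's push end; it is not the workpiece; leave it alone (origin on its underside)
Mind the look-alikes: they are no part of the job. Leave any brown, pink or turquoise look-alike of the bar alone.

How it is judged:
On the way, in this order (a step that is already met when the one before it is completed fails the run):
1. the slide is pushed past the stop pin (value of joint slide above 0.0445 m), for 0.02 s.
2. let go, the slide rests latched against the pin (0.040 m +- 3.5 mm) with nothing of the robot pushing it, and the bar not yet at the stop (value of joint slide between 0.0365 and 0.0435 m and contact force between each of the fingers, the arm and slide below 0.3 N and y of bar_stop_end in the frame of stop_face below -0.004 m), for 0.2 s.
3. the bar's end has been pushed up to the stop arm (within 3 mm) (y of bar_stop_end in the frame of stop_face between -0.003 and 0.002 m), for 0.1 s.
At the end, for the whole second after the job is handed in: The slide rests against the stop pin (joint 0.040 m +- 3.5 mm), the bar lies flat in its channel with its end within 3 mm of the stop arm, and both are at rest (all of step 3 and value of joint slide between 0.0365 and 0.0435 m and velocity of joint slide between -0.005 and 0.005 m/s and linear speed of bar below 0.01 m/s and x of bar in the frame of fixture between -0.05 and -0.04 m and height (world z) of bar below 0.015 m); the robot touches nothing.
It fails at once if the bar is lifted (more than 12 mm) or tipped (height (world z) of bar above 0.024 m or angle between bar's own z axis and vertical above 0.3 rad).
It fails at once if another thing on the bench is moved by more than 25 mm in any direction (distance of any of nut, spray_can, jar, wrench, hammer, screwdriver, offcut from where it was at the start of the episode above 0.025 m).
It also fails if it takes over 40 s, if anything falls off the work surface, if the arm or the gripper's body presses on something with over 40 N, if the wrist force passes 120 N, or if a joint passes its speed limit or range.

## Working session

There is one attempt and no reset: what is moved stays moved. The work goes in short steps, Python scripts to look and compute and a tool call to move; the robot and the scene stay as the last step left them, time stands still between calls to the robot, and variables do not carry over. Pictures are saved under pics/ and viewed, at most 10 in all, crops included, and the job is handed in when it is done.

Besides the shell and the picture viewer there is one more tool, called after "Call:" by a JSON object that holds its "op" and its "data", one argument or row to a line. move_arm: Moves the arm, as the interface text tells. Its arguments: {"type":"object","properties":{"targets":{"type":"array","items":{"type":"array"}},"squeeze":{"type":"number"}},"required":["targets"]}

```bash
mkdir -p pics; cat > h.py <<'E'
from workcell import env
import numpy as np, cv2
def save(p,n): cv2.imwrite(n,p["pixels"][:,:,::-1])
def K(p):
    f=p["pixels"].shape[0]/2/np.tan(np.radians(p["fovy"])/2)
    return np.array([[f,0,p["cx"]],[0,f,p["cy"]],[0,0,1.]])
def ray(p,uv):
    u=cv2.undistortPoints(np.array([[uv]],float),K(p),np.array(p["dist_coeffs"],float))[0,0]
    E=np.array(p["extrinsics"]);R,t=E[:3,:3],E[:3,3]
    return -R.T@t, R.T@np.array([u[0],-u[1],-1])
def atz(p,uv,z):
    c,d=ray(p,uv); return c+d*(z-c[2])/d[2]
def proj(p,X):
    E=np.array(p["extrinsics"]);X=np.atleast_2d(X)@E[:3,:3].T+E[:3,3]
    return cv2.projectPoints(X*[1,-1,-1],np.zeros(3),np.zeros(3),K(p),np.array(p["dist_coeffs"],float))[0][:,0]
E
python3 - <<'E'
from h import *
np.set_printoptions(precision=4,suppress=True)
ps={n:env.read_camera(n) for n in("scene","top")}
for n,p in ps.items():
    save(p,f"pics/{n}0.png")
    for t in["fixture","lug_face","stop_face","pin_top","bar","bar_push_end","bar_stop_end","nut","offcut","screwdriver"]:
        for r in env.landmark_of(t,p)[:3]: print(n,t,np.round(r["centre"],4),round(r["confidence"],2),proj(p,r["centre"])[0].round())
print(env.get_state())
E
```

```text
scene fixture [ 0.5632  0.0546 -0.0018] 0.67 [308. 231.]
scene lug_face [ 0.5914 -0.005   0.0605] 0.94 [280. 220.]
scene lug_face [0.5513 0.3205 0.0016] 0.49 [425. 215.]
scene stop_face [0.5192 0.0698 0.0283] 0.93 [312. 207.]
scene pin_top [0.6338 0.0225 0.0355] 0.45 [297. 242.]
scene bar [ 0.332   0.0983 -0.0029] 0.96 [312. 170.]
scene bar [ 0.4395 -0.2115  0.0021] 0.94 [184. 205.]
scene bar [ 0.4969 -0.0035  0.012 ] 0.61 [278. 210.]
scene bar_push_end [0.3728 0.1108 0.0146] 0.95 [320. 173.]
scene bar_push_end [ 0.4935 -0.199   0.014 ] 0.83 [188. 216.]
scene bar_push_end [ 0.3667 -0.1463  0.009 ] 0.83 [213. 182.]
scene bar_stop_end [ 0.2743 -0.1276  0.0095] 0.75 [220. 160.]
scene bar_stop_end [ 0.3875 -0.2255  0.0105] 0.71 [178. 189.]
scene bar_stop_end [0.2782 0.0844 0.0131] 0.69 [304. 153.]
scene nut [0.5716 0.1986 0.0134] 0.77 [375. 222.]
scene nut [0.5141 0.0493 0.0189] 0.23 [302. 210.]
scene offcut [0.4009 0.0002 0.0005] 0.54 [275. 188.]
scene offcut [ 0.4629  0.1776 -0.0028] 0.52 [354. 198.]
scene offcut [0.7633 0.0978 0.0001] 0.27 [346. 299.]
scene screwdriver [ 0.4601  0.177
[... 695 characters left out ...]
.]
top nut [0.5699 0.1992 0.0108] 0.62 [270. 203.]
top nut [0.5191 0.0717 0.0315] 0.21 [318. 220.]
top offcut [0.4028 0.004  0.0005] 0.74 [344. 263.]
top screwdriver [ 0.4642  0.1736 -0.002 ] 0.77 [281. 242.]
{'clock': 1.1, 'joint_pos': array([ 1.0264,  0.3132,  0.0461,  1.3036, -0.    ,  1.4312]), 'qvel': array([ 0.0004, -0.0012, -0.0002, -0.0008,  0.0009, -0.0003]), 'tau': array([ -0.0002, -48.0482,  29.8816,   0.0005,  -0.0002,  -0.    ]), 'tcp_pos': array([0.2265, 0.5286, 0.2314]), 'orientation': array([0.    , 0.201 , 0.9796, 0.0001]), 'wrist_force': array([-0.2663, -1.1512,  0.6167]), 'ft_torque': array([-0.0355, -0.0358,  0.0514]), 'grip_force': 0.0, 'finger_gap': 0.08593702787902152}
```

```bash
python3 - <<'E'
import cv2
a=cv2.imread("pics/scene0.png")[130:330,150:470];cv2.imwrite("pics/sc.png",cv2.resize(a,(800,500),interpolation=cv2.INTER_CUBIC))
a=cv2.imread("pics/top0.png")[120:320,220:460];cv2.imwrite("pics/tc.png",cv2.resize(a,(720,600),interpolation=cv2.INTER_CUBIC))
E
```

```text
(no output)
```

View pics/sc.png

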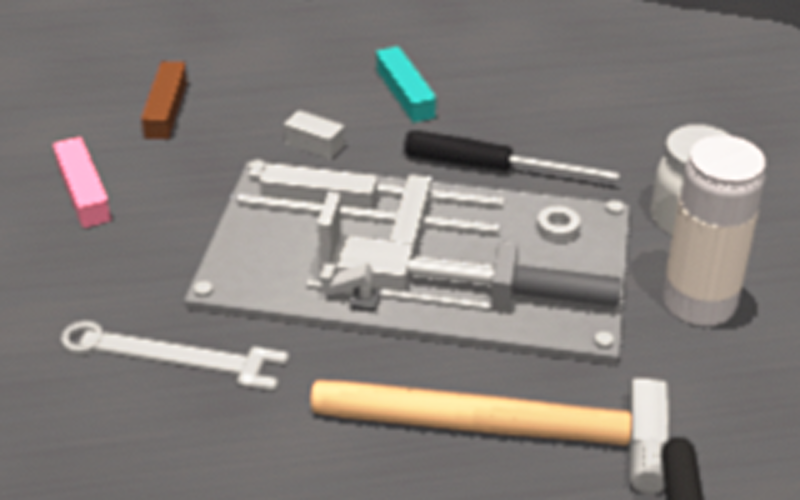

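View pics/tc.png

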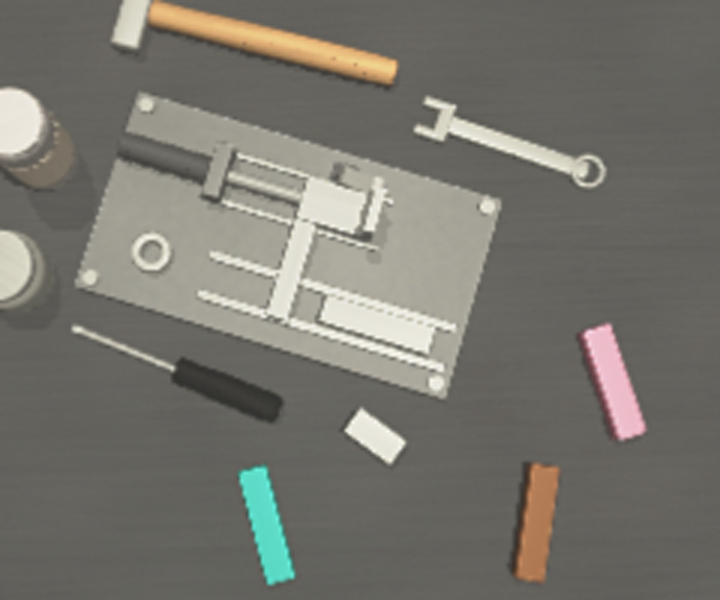

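The pictures show the grey fixture with its +y end to the left in the top view. The grey bar lies in the channel (top crop ~ (377,323)), the stop arm is at (293,270) and the lug at (375,205). The coloured bars and the offcut are clear of the work. Next I fit the fixture pose.

```bash
python3 - <<'E'
from h import *
from scipy.optimize import least_squares
np.set_printoptions(precision=4,suppress=True)
t=env.read_camera("top");s=env.read_camera("scene")
F=np.array([[.1,.195],[.1,-.155],[-.09,-.155],[-.09,.195]])
tc=np.array([[140,93],[500,200],[445,397],[78,287]])/3+[220,120]
sc=np.array([[620,353],[188,305],[248,162],[630,203]])/2.5+[150,130]
P={}
for n,p,c in(("top",t,tc),("scene",s,sc)):
    W=np.array([atz(p,u,.012)[:2] for u in c])
    def f(q,W=W): 
        C,S=np.cos(q[2]),np.sin(q[2]); return (F@np.array([[C,S],[-S,C]])+q[:2]-W).ravel()
    r=least_squares(f,[.56,.055,-.3]);P[n]=r.x;print(n,r.x,np.degrees(r.x[2]),(r.fun*1e3).round(1))
q=(P["top"]+P["scene"])/2
R=np.array([[np.cos(q[2]),-np.sin(q[2])],[np.sin(q[2]),np.cos(q[2])]])
fx=lambda X:(np.array(X)[:2]-q[:2])@R
for n,p in(("top",t),("scene",s)):
    for k in["lug_face","stop_face","pin_top","bar","bar_push_end","bar_stop_end","nut"]:
        for r in env.landmark_of(k,p)[:5]:
            l=fx(r["centre"])
            if abs(l).max()<.2: print(n,k,(l*1e3).round(1),round(r["centre"][2]*1e3,1),round(r["confidence"],2))
# bar top corners in top crop z .037
for u in[(327,296),(436,328),(431,352),(320,319)]:
    print("bar",fx(atz(t,np.array(u)/3+[220,120],.037))*1e3)
print(q)
E
```

```text
top [ 0.561   0.0554 -0.3204] -18.358743053358616 [ 2.2  2.2  1.2 -4.1 -2.8 -2.  -0.6  3.9]
scene [ 0.5673  0.0559 -0.3088] -17.694775050354014 [ 2.7  2.6 -1.9 -1.9  0.2 -1.6 -1.   0.9]
top lug_face [ 37.9 -54.5] 61.5 0.86
top stop_face [-47.5  -1.6] 27.8 0.56
top pin_top [-139.8  -97.8] -1.9 0.26
top bar [-45.2 -74.1] 9.7 0.61
top bar [-1.8 -1.6] -2.6 0.21
top bar_push_end [-196.1   -5.8] 11.3 0.69
top bar_push_end [ -43.  -129.2] 23.9 0.63
top bar_stop_end [-45.  -24.7] 28.4 0.75
top bar_stop_end [-36.9 134.3] 12.2 0.31
top nut [-36.  135.3] 12.3 0.61
scene lug_face [ 42.7 -50.1] 61.2 0.6
scene stop_face [-45.8  -3.4] 28.9 0.77
scene pin_top [ 72.5 -11.2] 35.7 0.58
scene bar [-46.  -74.2] 12.0 0.89
scene bar_push_end [-199.7   -3.3] 15.1 0.71
scene bar_push_end [ -48.8 -126.6] 21.5 0.59
scene bar_push_end [-137.9   83.2] -4.2 0.5
scene bar_stop_end [-47.4 -22.1] 23.5 0.64
scene nut [-35.8 140.5] 12.2 0.6
bar [-36.9218 -26.9821]
bar [ -37.0637 -126.4466]
bar [ -58.507  -127.9077]
bar [-58.0722 -26.7501]
[ 0.5642  0.0556 -0.3146]
```

```bash
cat >> h.py <<'E'
from scipy.spatial.transform import Rotation as Ro
Q=np.array([0.5642,0.0556,-0.3146])
RF=Ro.from_euler('z',Q[2]).as_matrix()
# desired tool: x=fixture +y, z down, y = z x x
ex=RF[:,1];ez=np.array([0,0,-1.]);TD=np.c_[ex,np.cross(ez,ex),ez]
def st():
    s=env.get_state();w,x,y,z=s["orientation"];R=Ro.from_quat([x,y,z,w])
    l=RF.T@(s["tcp_pos"]-[Q[0],Q[1],0]);return s,R,l
def go(fx,fy,z):
    s,R,l=st();d=R.inv().apply(RF@(np.array([fx,fy,z])/1e3-l))*1e3
    a=(R.inv()*Ro.from_matrix(TD)).as_rotvec(degrees=True)/10
    print("tcp fix",(l*1e3).round(1),"shift",d.round(1),"turn",a.round(2),"F fix",(RF.T@s["wrist_force"]).round(1),"t",s["clock"],"j",s["joint_pos"].round(2))
E
python3 -c "
from h import *
go(43,-95,150)"
```

```text
tcp fix [-467.5  345.3  231.3] shift [-548.1 -392.5   81.3] turn [ 0.   -0.    8.48] F fix [-0.2  1.3 -0.4] t 1.9 j [1.03 0.31 0.05 1.3  0.   1.43]
```

Call:
{"op": "move_arm", "data": {
  "targets": [
    [[-50, -36, 0], [0, 0, 0.9], 1],
    [[-100, -72, 0], [0, 0, 1.8], 1],
    [[-150, -108, 0], [0, 0, 2.7], 1],
    [[-200, -143, 0], [0, 0, 3.6], 1],
    [[-250, -179, 0], [0, 0, 4.5], 1]
  ],
  "squeeze": 20
}}

```text
clock: 2.52
tcp_pos: [0.3867, 0.264, 0.2316]
orientation: [0.0, 0.563, 0.827, 0.001]
wrist_force: [0.1, 0.9, 0.3]
finger_gap: 0.0002
grip_force: 0.0
```

```bash
python3 -c "
from h import *
go(43,-95,150)"
```

```text
tcp fix [-233.3  143.2  231.6] shift [-359.6   61.2   81.6] turn [ 0.01 -0.    3.96] F fix [-0.2  0.9  0.3] t 2.525 j [ 0.43  0.11 -0.22  1.25  0.    1.62]
```

Call:
{"op": "move_arm", "data": {
  "targets": [
    [[-60, 10, 0], [0, 0, 0.8], 1],
    [[-120, 20, 0], [0, 0, 1.6], 1],
    [[-180, 30, 0], [0, 0, 2.4], 1],
    [[-240, 40, 0], [0, 0, 3.2], 1],
    [[-300, 50, 0], [0, 0, 3.96], 1]
  ]
}}

```text
clock: 3.15
tcp_pos: [0.5446, 0.0037, 0.2315]
orientation: [0.0, 0.809, 0.587, 0.0]
wrist_force: [1.4, 1.7, -0.4]
finger_gap: 0.0
grip_force: 0.0
```

```bash
python3 -c "
from h import *
go(43,-95,120)"
```

```text
tcp fix [ -2.6 -55.4 231.5] shift [-39.6  45.6 111.6] turn [ 0. -0. -0.] F fix [ 0.8  2.1 -0.4] t 3.15 j [-0.14  0.25 -0.03  1.28  0.    1.75]
```

Call:
{"op": "move_arm", "data": {
  "targets": [
    [[-30, 35, 0], [0, 0, 0], 1],
    [[-40, 46, 50], [0, 0, 0], 1],
    [[-40, 46, 100], [0, 0, 0], 1],
    [[-40, 46, 125], [0, 0, 0], 1],
    [[-40, 46, 125], [0, 0, 0], 1]
  ]
}}

```text
clock: 3.78
tcp_pos: [0.5733, -0.0462, 0.104]
orientation: [-0.002, 0.808, 0.589, -0.002]
wrist_force: [0.1, -1.3, 0.9]
finger_gap: 0.0001
grip_force: 0.0
```

```bash
python3 - <<'E'
from h import *
go(43,-66,48)
p=env.read_camera("scene");save(p,"pics/a.png")
cv2.imwrite("pics/a1.png",cv2.resize(p["pixels"][130:330,150:470,::-1],(800,500),interpolation=cv2.INTER_CUBIC))
E
```

```text
tcp fix [ 40.2 -94.  104. ] shift [28.   3.2 56. ] turn [-0.03  0.    0.02] F fix [ 0.5 -1.2  0.9] t 3.775 j [-0.22  0.38 -0.17  1.02  0.    1.66]
```

View pics/a1.png

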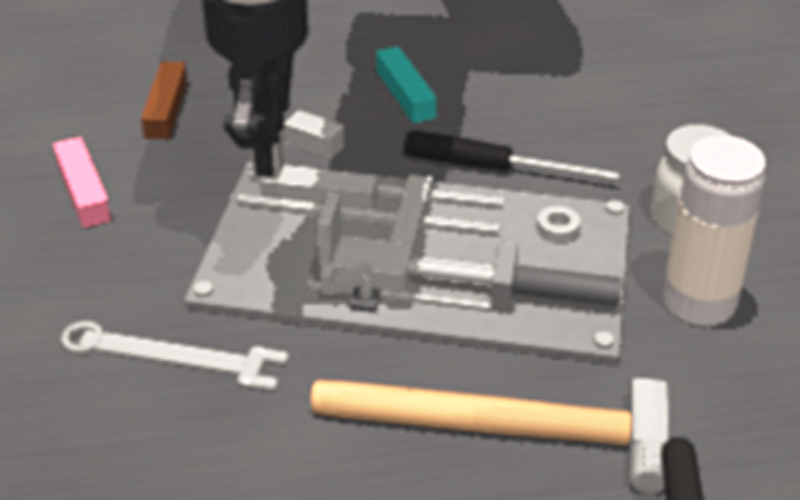

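Call:
{"op": "move_arm", "data": {
  "targets": [
    [[0, 3, 35], [0, 0, 0], 1],
    [[0, 3, 57], [0, 0, 0], 1],
    [[12, 3, 57], [0, 0, 0], 1],
    [[22, 3, 57], [0, 0, 0], 1],
    [[22, 3, 57], [0, 0, 0], 1]
  ]
}}

```text
clock: 4.45
tcp_pos: [0.5865, -0.0255, 0.0512]
orientation: [0.001, 0.807, 0.59, 0.001]
wrist_force: [-0.6, -0.8, 0.1]
finger_gap: -0.0001
grip_force: 0.0
```

```bash
python3 -c "
from h import *
go(43,-12,48)"
```

```text
tcp fix [ 46.3 -70.3  51.2] shift [58.3 -2.9  3.2] turn [ 0.02 -0.    0.03] F fix [-0.4 -0.9  0.1] t 4.45 j [-0.18  0.45 -0.22  0.9   0.    1.7 ]
```

Call:
{"op": "move_arm", "data": {
  "targets": [
    [[6, -2, 2], [0, 0, 0], 1],
    [[12, -2, 2], [0, 0, 0], 1],
    [[18, -2, 2], [0, 0, 0], 1],
    [[24, -2, 2], [0, 0, 0], 1],
    [[30, -2, 2], [0, 0, 0], 1]
  ]
}}

```text
clock: 5.08
tcp_pos: [0.5908, -0.0012, 0.0476]
orientation: [0.002, 0.809, 0.588, -0.003]
wrist_force: [-5.0, -14.4, 4.8]
finger_gap: 0.0001
grip_force: 7.9
```

```bash
python3 - <<'E'
from h import *
go(43,-12,48)
for n in("top","scene"):
    p=env.read_camera(n)
    for k in["lug_face","stop_face"]:
        for r in env.landmark_of(k,p)[:2]: print(n,k,(RF.T@(np.array(r["centre"])-[Q[0],Q[1],0])*1e3).round(1),round(r["confidence"],2))
E
```

```text
tcp fix [ 42.9 -45.7  47.6] shift [33.7  0.1 -0.7] turn [-0.    0.05  0.  ] F fix [ -0.3 -15.2   4.8] t 5.075 j [-0.13  0.46 -0.21  0.91 -0.01  1.75]
top stop_face [-49.6  16.4  34.5] 0.84
scene lug_face [ 43.3 -33.5  61.3] 0.9
scene stop_face [-43.4  10.4  27.3] 0.58
scene stop_face [ 21.7 261.   -3.6] 0.37
```

Call:
{"op": "move_arm", "data": {
  "targets": [
    [[7, 0, 0], [0, 0, 0], 1],
    [[14, 0, 0], [0, 0, 0], 1],
    [[21, 0, 0], [0, 0, 0], 1],
    [[26, 0, 0], [0, 0, 0], 1],
    [[26, 0, 0], [0, 0, 0], 1]
  ]
}}

```text
clock: 6.0
tcp_pos: [0.5997, 0.0251, 0.0475]
orientation: [0.002, 0.809, 0.588, -0.002]
wrist_force: [-3.0, -7.8, 2.5]
finger_gap: 0.0003
grip_force: 4.3
```

```bash
python3 - <<'E'
from h import *
go(43,-12,48)
for n in("top","scene"):
    p=env.read_camera(n)
    for k in["lug_face","stop_face"]:
        for r in env.landmark_of(k,p)[:2]: print(n,k,(RF.T@(np.array(r["centre"])-[Q[0],Q[1],0])*1e3).round(1),round(r["confidence"],2))
E
```

```text
tcp fix [ 43.2 -18.   47.5] shift [ 6.  -0.2 -0.5] turn [0.   0.03 0.01] F fix [-0.4 -8.3  2.5] t 6.0 j [-0.09  0.47 -0.18  0.91 -0.    1.79]
top lug_face [-1.297e+02  8.250e+01 -1.000e-01] 0.46
top stop_face [-48.   43.4  31.5] 0.65
scene lug_face [41.2 -4.9 58.3] 0.76
scene stop_face [-45.6  39.5  29.7] 0.73
scene stop_face [-36.4 137.9   9.6] 0.45
```

Call:
{"op": "move_arm", "data": {
  "targets": [
    [[5, 0, 0], [0, 0, 0], 1],
    [[9, 0, 0], [0, 0, 0], 1],
    [[9, 0, 0], [0, 0, 0], 1]
  ]
}}

```text
clock: 6.68
tcp_pos: [0.6025, 0.0334, 0.0475]
orientation: [0.002, 0.809, 0.588, -0.002]
wrist_force: [-1.5, -8.8, 1.6]
finger_gap: 0.0
grip_force: 4.6
```

```bash
python3 - <<'E'
from h import *
go(43,-12,48)
for n in("top","scene"):
    p=env.read_camera(n)
    for k in["lug_face","stop_face"]:
        for r in env.landmark_of(k,p)[:2]: print(n,k,(RF.T@(np.array(r["centre"])-[Q[0],Q[1],0])*1e3).round(1),round(r["confidence"],2))
E
```

```text
tcp fix [43.3 -9.2 47.5] shift [-2.8 -0.3 -0.5] turn [0.   0.03 0.01] F fix [ 1.3 -8.9  1.6] t 6.675 j [-0.07  0.48 -0.17  0.92 -0.01  1.81]
top stop_face [-46.6  52.6  32.8] 0.55
scene lug_face [43.6  0.7 59.6] 0.65
scene stop_face [-43.1  47.3  33.1] 0.56
scene stop_face [-39.2 136.9  11.3] 0.27
```

Call:
{"op": "move_arm", "data": {
  "targets": [
    [[-8, 0, 0], [0, 0, 0], 1],
    [[-16, 0, 0], [0, 0, 0], 1],
    [[-35, 0, 0], [0, 0, 0], 1],
    [[-55, 0, 0], [0, 0, 0], 1],
    [[-55, 0, 0], [0, 0, 0], 1]
  ]
}}

```text
clock: 7.6
tcp_pos: [0.5853, -0.018, 0.0472]
orientation: [-0.0, 0.809, 0.588, -0.0]
wrist_force: [0.4, 0.6, 0.2]
finger_gap: 0.0001
grip_force: 0.0
```

```bash
python3 - <<'E'
from h import *
go(-47,-160,105)
for n in("top","scene"):
    p=env.read_camera(n)
    for k in["lug_face","stop_face","bar_push_end","bar_stop_end","bar"]:
        for r in env.landmark_of(k,p)[:4]:
            l=RF.T@(np.array(r["centre"])-[Q[0],Q[1],0])*1e3
            if abs(l[:2]).max()<160 and l[0]>-60:print(n,k,l.round(1),round(r["confidence"],2))
cv2.imwrite("pics/b1.png",cv2.resize(p["pixels"][130:330,150:470,::-1],(800,500),interpolation=cv2.INTER_CUBIC))
E
```

```text
tcp fix [ 42.8 -63.4  47.2] shift [-96.4 -90.  -57.8] turn [-0.   -0.    0.01] F fix [0.2 0.7 0.2] t 7.6 j [-0.17  0.45 -0.22  0.9   0.    1.72]
top lug_face [ 41.7 -13.4  63. ] 0.9
top stop_face [-45.6  37.   30.1] 0.74
scene lug_face [ 43.3 -11.6  58.6] 0.76
scene stop_face [-46.9  36.8  28.6] 0.72
scene bar_push_end [ -50.1 -129.4   23.3] 0.73
scene bar_stop_end [-48.3 -25.6  21.3] 0.87
scene bar [-48.1 -72.5  13.2] 0.55
```

View pics/b1.png

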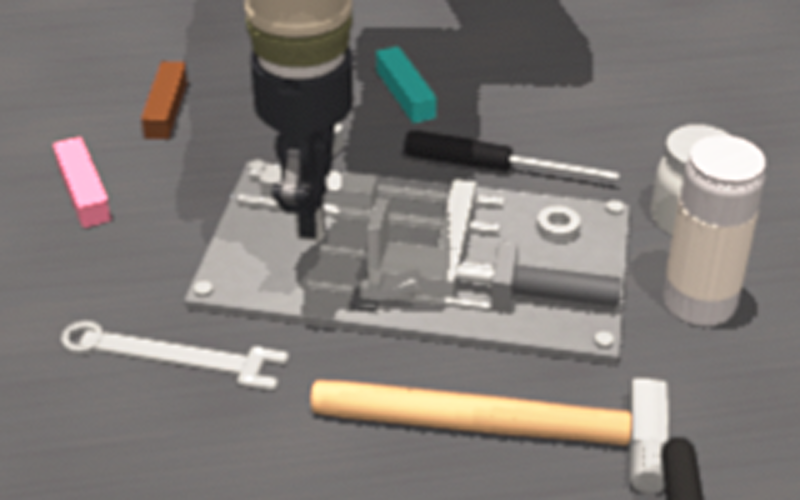

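Call:
{"op": "move_arm", "data": {
  "targets": [
    [[-10, 0, -45], [0, 0, 0], 1],
    [[-40, -25, -60], [0, 0, 0], 1],
    [[-75, -60, -60], [0, 0, 0], 1],
    [[-96, -90, -60], [0, 0, 0], 1],
    [[-96, -90, -60], [0, 0, 0], 1]
  ]
}}

```text
clock: 8.82
tcp_pos: [0.4685, -0.0804, 0.1073]
orientation: [-0.001, 0.809, 0.588, -0.0]
wrist_force: [-0.5, 0.5, -0.8]
finger_gap: -0.0001
grip_force: 0.0
```

```bash
python3 -c "
from h import *
go(-47,-160,27)"
```

```text
tcp fix [ -49.  -158.9  107.3] shift [-1.1  2.1 80.3] turn [-0.01 -0.    0.01] F fix [-0.7  0.3 -0.8] t 8.825 j [-0.34  0.2  -0.42  0.95  0.    1.54]
```

Call:
{"op": "move_arm", "data": {
  "targets": [
    [[-1, 2, 40], [0, 0, 0], 1],
    [[-1, 2, 70], [0, 0, 0], 1],
    [[-1, 2, 79], [0, 0, 0], 1],
    [[-1, 2, 79], [0, 0, 0], 1]
  ]
}}

```text
clock: 9.32
tcp_pos: [0.4729, -0.0816, 0.0282]
orientation: [-0.0, 0.808, 0.589, -0.0]
wrist_force: [-0.7, 0.4, 0.5]
finger_gap: 0.0003
grip_force: 0.0
```

```bash
python3 - <<'E'
from h import *
go(-47,-138,27)
p=env.read_camera("top")
cv2.imwrite("pics/c1.png",cv2.resize(p["pixels"][150:300,260:460,::-1],(800,600),interpolation=cv2.INTER_CUBIC))
E
```

```text
tcp fix [ -44.3 -158.7   28.2] shift [20.7 -2.6  1.2] turn [-0.   -0.    0.03] F fix [-0.8  0.2  0.5] t 9.325 j [-0.34  0.3  -0.52  0.76  0.    1.54]
```

View pics/c1.png

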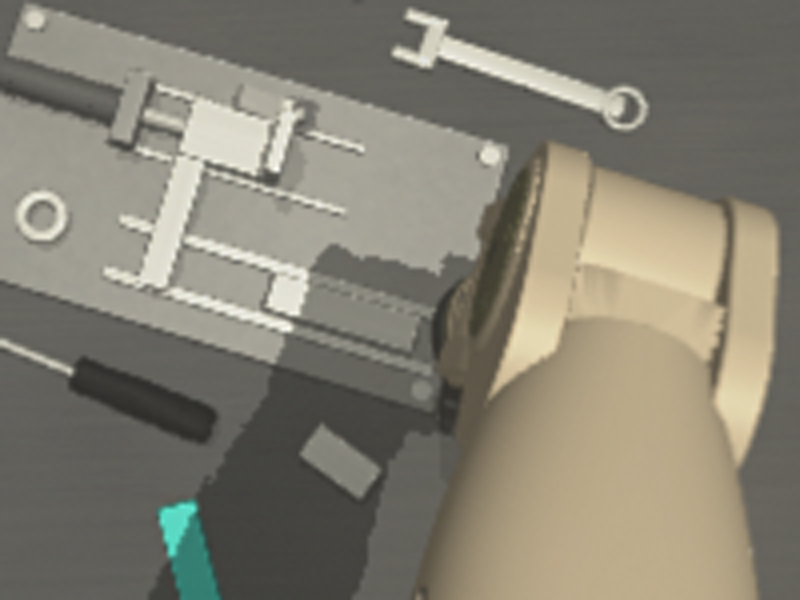

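Call:
{"op": "move_arm", "data": {
  "targets": [
    [[12, -2, 1], [0, 0, 0], 1],
    [[22, -2, 1], [0, 0, 0], 1],
    [[32, -2, 1], [0, 0, 0], 1],
    [[42, -2, 1], [0, 0, 0], 1],
    [[52, -2, 1], [0, 0, 0], 1]
  ]
}}

```text
clock: 10.0
tcp_pos: [0.4869, -0.0312, 0.0275]
orientation: [0.0, 0.808, 0.589, 0.0]
wrist_force: [-1.5, -3.0, 2.2]
finger_gap: -0.0001
grip_force: 1.5
```

Call:
{"op": "move_arm", "data": {
  "targets": [
    [[7, 0, 0], [0, 0, 0], 1],
    [[13, 0, 0], [0, 0, 0], 1],
    [[18, 0, 0], [0, 0, 0], 1],
    [[22, 0, 0], [0, 0, 0], 1],
    [[22, 0, 0], [0, 0, 0], 1]
  ]
}}

```text
clock: 10.62
tcp_pos: [0.4933, -0.0101, 0.0271]
orientation: [-0.0, 0.808, 0.589, 0.0]
wrist_force: [0.6, -0.3, -0.2]
finger_gap: 0.0002
grip_force: 0.1
```

```bash
cat > m.py <<'E'
from h import *
go(-45,-73,27)
for n in("top","scene"):
    p=env.read_camera(n)
    for k in["lug_face","stop_face","bar_stop_end","bar"]:
        for r in env.landmark_of(k,p)[:4]:
            l=RF.T@(np.array(r["centre"])-[Q[0],Q[1],0])*1e3
            if abs(l[:2]).max()<160 and l[0]>-60:print(n,k,l.round(1),round(r["confidence"],2))
    c=proj(p,[Q[0]+.0,Q[1]+.01,.03])[0].astype(int)
    cv2.imwrite(f"pics/d_{n}.png",cv2.resize(p["pixels"][c[1]-60:c[1]+60,c[0]-80:c[0]+80,::-1],(800,600),interpolation=cv2.INTER_CUBIC))
E
python3 m.py
```

```text
tcp fix [-47.1 -84.4  27.1] shift [11.4  2.1  0.1] turn [-0.   -0.01  0.03] F fix [ 0.6 -0.1 -0.2] t 10.625 j [-0.18  0.32 -0.49  0.76  0.    1.7 ]
top lug_face [ 43.3 -12.5  61.9] 0.6
top stop_face [-48.1  39.8  31.2] 0.69
top bar_stop_end [-37.4 134.7  11.7] 0.56
top bar [-50.6 -23.2  11.2] 0.73
scene lug_face [ 44.  -10.1  58.2] 0.8
scene stop_face [-46.5  37.8  30.5] 0.62
scene bar_stop_end [-47.9  28.8  21.2] 0.64
scene bar [-46.1 -21.9  13.5] 0.59
```

View pics/d_top.png

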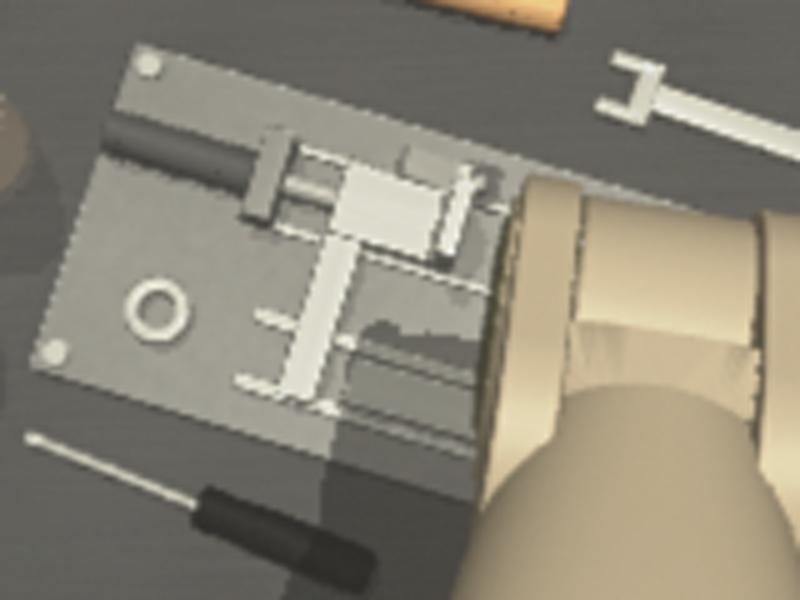

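Call:
{"op": "move_arm", "data": {
  "targets": [
    [[2, 1, 0], [0, 0, 0], 1],
    [[4, 1, 0], [0, 0, 0], 1],
    [[5.5, 1, 0], [0, 0, 0], 1],
    [[7, 1, 0], [0, 0, 0], 1]
  ]
}}

```text
clock: 11.62
tcp_pos: [0.4963, -0.0043, 0.0273]
orientation: [0.0, 0.808, 0.589, -0.0]
wrist_force: [-1.2, -2.0, 0.1]
finger_gap: 0.0002
grip_force: 0.9
```

Call:
{"op": "move_arm", "data": {
  "targets": [
    [[1, 0, 0], [0, 0, 0], 1],
    [[2, 0, 0], [0, 0, 0], 1]
  ]
}}

```text
clock: 11.88
tcp_pos: [0.4969, -0.0024, 0.0273]
orientation: [-0.0, 0.808, 0.589, 0.0]
wrist_force: [-0.8, -2.0, -0.6]
finger_gap: 0.0001
grip_force: 0.8
```

Call:
{"op": "move_arm", "data": {
  "targets": [
    [[0.7, 0, 0], [0, 0, 0], 1],
    [[1.4, 0, 0], [0, 0, 0], 1]
  ]
}}

```text
clock: 12.12
tcp_pos: [0.4973, -0.0011, 0.0273]
orientation: [-0.0, 0.808, 0.589, 0.0]
wrist_force: [-1.3, -1.2, 0.6]
finger_gap: 0.0003
grip_force: 0.8
```

```bash
python3 m.py
```

```text
tcp fix [-46.  -74.6  27.3] shift [1.6 1.1 0.3] turn [-0.   -0.    0.02] F fix [-0.9 -1.6  0.6] t 12.125 j [-0.16  0.33 -0.48  0.77  0.    1.72]
top lug_face [ 41.9 -14.7  61.6] 0.64
top stop_face [-44.4  42.5  30.2] 0.86
top bar_stop_end [-47.5  37.2  27.2] 0.52
scene lug_face [43.3 -9.6 58.7] 0.91
scene stop_face [-47.3  38.1  28.7] 0.76
scene bar_stop_end [-48.8  40.2  19.5] 0.96
scene bar [-45.  -10.7  12.4] 0.68
```

Force is still ~2 N, so there is no contact with the stop yet. I keep creeping forward.

Call:
{"op": "move_arm", "data": {
  "targets": [
    [[0.6, 0, 0], [0, 0, 0], 1],
    [[1.2, 0, 0], [0, 0, 0], 1]
  ]
}}

```text
clock: 12.88
tcp_pos: [0.4978, -0.0002, 0.0273]
orientation: [0.0, 0.808, 0.589, -0.0]
wrist_force: [-0.1, -1.3, -0.5]
finger_gap: 0.0001
grip_force: 0.9
```

Call:
{"op": "move_arm", "data": {
  "targets": [
    [[0.6, 0, 0], [0, 0, 0], 1],
    [[1.2, 0, 0], [0, 0, 0], 1]
  ]
}}

```text
clock: 13.12
tcp_pos: [0.4982, 0.0011, 0.0274]
orientation: [0.0, 0.808, 0.589, 0.0]
wrist_force: [-1.1, -2.3, 0.3]
finger_gap: 0.0001
grip_force: 1.0
```

```bash
python3 m.py
```

```text
tcp fix [-45.9 -72.3  27.4] shift [-0.8  0.9  0.4] turn [ 0.   -0.    0.02] F fix [-0.4 -2.6  0.3] t 13.125 j [-0.16  0.33 -0.47  0.77 -0.    1.72]
top lug_face [ 43.4 -12.4  61.8] 0.95
top stop_face [-44.6  39.   31.1] 0.84
top bar_stop_end [-49.5  39.5  23.9] 0.49
top bar [-48.6 -13.7  10.6] 0.68
scene lug_face [ 42.9 -10.2  57.8] 0.61
scene stop_face [-41.   36.5  29.2] 0.95
scene bar_stop_end [-48.5  38.1  25.3] 0.81
scene bar [-46.5  -6.7  14.8] 0.62
```

View pics/d_scene.png

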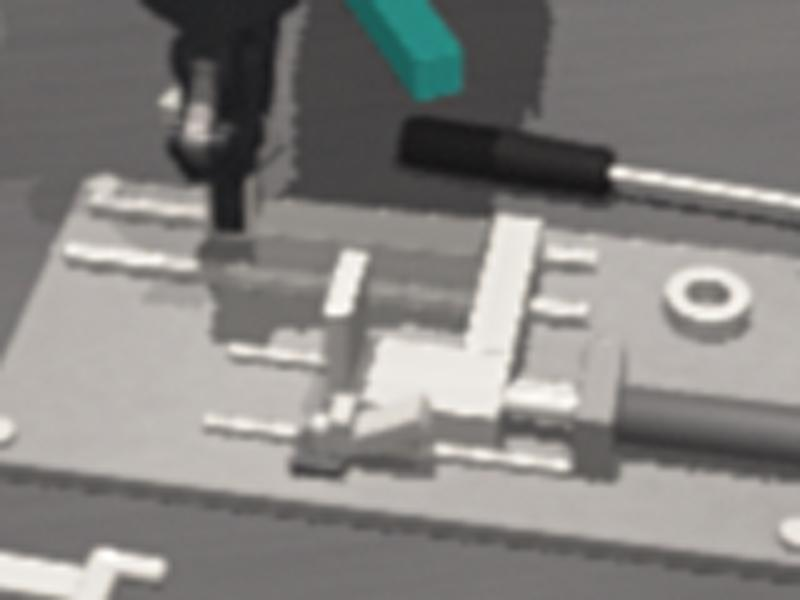

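Bar end is near the arm at about (485,250), but force is still low. I continue until it steps up.

Call:
{"op": "move_arm", "data": {
  "targets": [
    [[0.5, 0, 0], [0, 0, 0], 1],
    [[1, 0, 0], [0, 0, 0], 1],
    [[1, 0, 0], [0, 0, 0], 1]
  ]
}}

```text
clock: 14.0
tcp_pos: [0.4984, 0.0021, 0.0273]
orientation: [0.0, 0.808, 0.589, 0.0]
wrist_force: [-0.4, -2.5, 1.0]
finger_gap: -0.0001
grip_force: 1.1
```

Call:
{"op": "move_arm", "data": {
  "targets": [
    [[0.5, 0, 0], [0, 0, 0], 1],
    [[1, 0, 0], [0, 0, 0], 1],
    [[1, 0, 0], [0, 0, 0], 1]
  ]
}}

```text
clock: 14.38
tcp_pos: [0.4987, 0.0029, 0.0273]
orientation: [0.0, 0.808, 0.589, -0.0]
wrist_force: [-1.1, -2.7, 0.8]
finger_gap: 0.0002
grip_force: 1.6
```

Call:
{"op": "move_arm", "data": {
  "targets": [
    [[0.5, 0, 0], [0, 0, 0], 1],
    [[1, 0, 0], [0, 0, 0], 1],
    [[1, 0, 0], [0, 0, 0], 1]
  ]
}}

```text
clock: 14.75
tcp_pos: [0.4987, 0.0031, 0.0273]
orientation: [0.001, 0.808, 0.589, -0.001]
wrist_force: [-2.0, -5.9, 2.1]
finger_gap: 0.0003
grip_force: 3.3
```

Call:
{"op": "move_arm", "data": {
  "targets": [
    [[0.5, 0, 0], [0, 0, 0], 1],
    [[1, 0, 0], [0, 0, 0], 1],
    [[1, 0, 0], [0, 0, 0], 1]
  ]
}}

```text
clock: 15.12
tcp_pos: [0.4987, 0.0033, 0.0273]
orientation: [0.001, 0.808, 0.589, -0.002]
wrist_force: [-3.4, -8.7, 2.8]
finger_gap: -0.0004
grip_force: 4.7
```

TCP has stalled and the force is rising, so the bar is seated. I back off along -y, then go up.

Call:
{"op": "move_arm", "data": {
  "targets": [
    [[-5, 0, 0], [0, 0, 0], 1],
    [[-25, 0, 0], [0, 0, 0], 1],
    [[-35, 0, -40], [0, 0, 0], 1],
    [[-50, 0, -100], [0, 0, 0], 1],
    [[-80, 0, -150], [0, 0, 0], 1]
  ]
}}

```text
clock: 15.75
tcp_pos: [0.4753, -0.0707, 0.1793]
orientation: [-0.0, 0.807, 0.59, 0.001]
wrist_force: [1.1, -1.0, 0.1]
finger_gap: -0.0002
grip_force: 0.0
```

Call:
{"op": "move_arm", "data": {
  "targets": [
    [[-50, 0, 0], [0, 0, 0], 1],
    [[-100, 0, 0], [0, 0, 0], 1],
    [[-100, 0, 0], [0, 0, 0], 1]
  ]
}}

```text
clock: 16.12
tcp_pos: [0.444, -0.1686, 0.1774]
orientation: [0.0, 0.809, 0.587, 0.001]
wrist_force: [-0.2, 1.0, -0.7]
finger_gap: -0.0003
grip_force: 0.0
```

```bash
python3 m.py
```

```text
tcp fix [ -44.9 -250.4  177.4] shift [177.3  -0.4 150.6] turn [ 0.01 -0.01 -0.  ] F fix [-0.5  0.9 -0.7] t 16.125 j [-0.53  0.14 -0.31  1.12  0.    1.35]
top lug_face [ 39.9 -12.2  60.4] 0.92
top stop_face [-44.   41.8  28.8] 0.84
top bar_stop_end [-47.5  42.2  28.3] 0.69
top bar [-45.1  -9.8  10.1] 0.81
scene lug_face [ 45.3 -10.8  62.4] 0.82
scene stop_face [-46.   38.5  27.4] 0.96
scene bar_stop_end [-49.4  39.   23.4] 0.78
scene bar [-46.5  -8.2  10.8] 0.84
```

View pics/d_top.png

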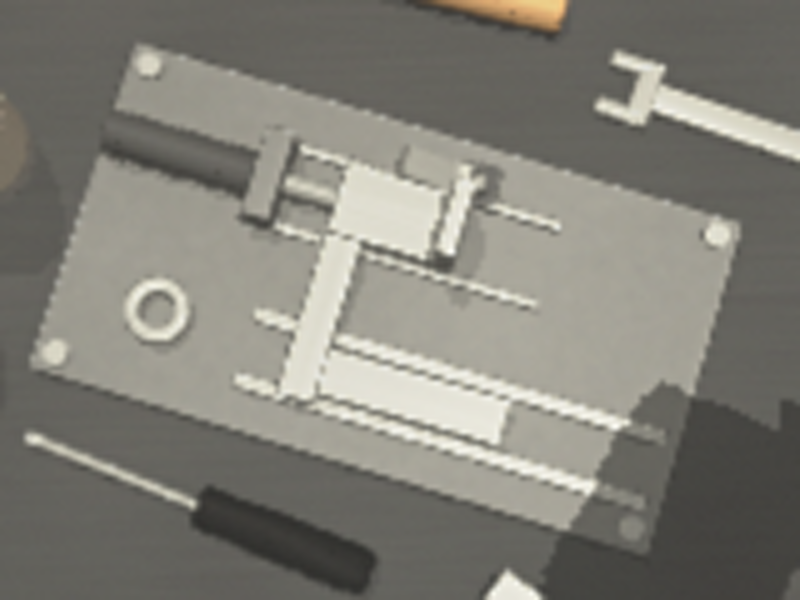

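The bar's end sits against the arm (~(325,375)), the slide is latched and the robot is clear.

```bash
python3 -c "
from h import *
print(env.hand_in())"
```

```text
the job is handed in; nothing more can be done
None
```

I pushed the slide past the stop pin and it sprang back to rest latched. The bar is pushed up against the stop arm, the robot is clear, and the job is handed in; no verdict came back.

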